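# Clear the marionette shoe jig, then hold the shoe in its corner

## Robot

A 6-joint arm with a two-finger parallel gripper is mounted at the origin on the work surface. World frame = base frame: x ahead of the robot, y to its left, z up, the work surface at z = 0. Lengths are in m, angles in rad, forces in N, time in s.
With the tool pointing down it reaches from about 0.275 to 0.75 m from the base axis. Payload 10.2 kg.
Tool frame: the origin (TCP) lies midway between the tips of the shut fingers; the grasp point (between the pads) lies 19 mm behind it (env.hold_point_z is the distance from the TCP to the grasp point, in m); z points along the fingers, y is the line along which they close (so a half turn about z gives the same grasp; the last joint's range is limited). The gripper opens to 85 mm and grips with 20 to 120 N. Pads are 22 mm wide; open, the fingers measure 114 mm over their backs; the gripper's body (76 mm by 85 mm) begins 54 mm behind the grasp point. The pads swing forward as they close: fully open they stand 13 mm farther back than shut.
Start: joints at [1.048, 0.313, 1.498, -0, 1.331, -0.223], TCP at [0.155, 0.502, 0.231] pointing down, gripper open.
Joint ranges: [-2.94, 2.94], [-0.97, 2.17], [0.19, 2.56], [-1.23, 4.37], [0.02, 3.11], [-2.88, 2.88]. Speed limits (rad/s): [2.39, 2.39, 3.01, 3.14, 3.14, 3.14].

## Interface

Orientations are given as a unit quaternion [x, y, z, w].
In Python, from bench import env, kinematics, monitor, eyes, job gives the robot as it stands. The module is installed in compiled form; this text tells all that it offers. Calls block until the motion is done:
- env.reach(position, orientation): joint-space move of the TCP to a pose.
- env.movel(position, velocity=0.15, frame=None, guard=None): straight line of the TCP; frame=None keeps the orientation; velocity is the mean speed in m/s. With guard (N) it stops when the force on the tool has changed by that much, and returns True; else False.
- env.set_joints(angles): joint-space move.
- env.release() and env.close_gripper(effort=None): open the fingers fully, or close them until they stop; effort is the grip in N (None keeps the last).
- env.hold(seconds).
- kinematics.ik(position, orientation): joint angles nearest the present ones, or None.
- monitor.sense(): the state.
- eyes.grab_frame(name): name is "scene" or "side" or "wrist"; returns a dict with "frame" (384x512x3 uint8, red, green, blue), "mtx" (3x3 intrinsics, pixels), "k1" (the pictures are not rectified: a ray, as slopes to the right and down, at radius r is drawn at 1 + k1 r^2 times it, then the intrinsics apply), "view" (4x4, takes a point from world to camera coordinates). Camera axes: x right, y down, z forward; pixel columns grow to the right and rows downward; lengths in m; the calibration is good to about 2 mm. A picture is of the moment at which its call begins. There is no depth.
A pose or a line that the arm cannot do raises env.MotionError and nothing moves.
- job.hand_in(): hands the job in; it is judged then, once.
The state is a dict: "clock": time; "joints": joint angles; "qvel": joint speeds; "joint_efforts": joint torques, N m; "position": TCP position; "ee_rot": TCP orientation; "contact_force": force on the tool from outside, world axes, zero at the start; "ft_torque": the same for the moment, N m; "finger_gap": opening from 0.0 (shut) to 1.0 (fully open); "gripper_force": force on a finger pad.
Only numpy, scipy, OpenCV 4.12 (cv2) and the standard library are available. Lean on these libraries where they do the work, as an engineer would, in place of code of your own. Each camera call takes 0.05 s, during which the arm holds its last target. There are 200 camera calls.

## Task

Clear the grey drilling jig by sorting what lies on it: the tin crown goes into the steel tray and the walnut controller cross into the wooden tray. Then put the oak shoe flat on the jig and press it into the corner, toe flush against the red stop and its side flush against the blue stop, and finish still holding it pressed firmly against both stops at once: do not let go. Leave the lantern and the glue jar where they are.

Things in the scene. Friction and masses are not known exactly. Their poses are not given: they have to be found in the camera images.
- jig: Grey flat bed, 220 (its x) by 200 (its y) by 12 mm thick, fixed to the bench; origin at the centre of its underside, so the bed's surface is 12 mm above it. Its x axis points toward the red stop, the blue stop lies on its -y side. Seated in the corner, the shoe points along +x of the jig, its sole's centre at x 39, y -59 mm. Bed and stops are not slippery (friction near 1): a shoe pushed down hard drags on the bed and may not reach the stops
- toe_stop: Red fixed bar along the jig's +x edge, 16 mm thick, 200 mm long, standing 24 mm above the bed; its stopping face is the plane x = 94 mm of the jig. Origin at the centre of its underside
- side_stop: Blue fixed bar along the jig's -y edge, 16 mm thick, 204 mm long, standing 24 mm above the bed; its stopping face is the plane y = -84 mm of the jig. Origin at the centre of its underside
- shoe: Brown oak marionette shoe, about 0.2 kg: a square-edged sole block 110 (x, toe at +x) by 50 (y) by 30 mm high, a rounded toe cap up to 44 mm and an upright square ankle collar 40 (x) by 36 (y) mm that rises from the sole to 76 mm, centred 20 mm behind the sole's centre. Origin at the centre of the sole's underside. Lies upright on the bench
- shoe_ankle (a point): On the ankle collar's axis, 55 mm above the sole's underside and 20 mm behind the sole's centre; a good place to grip across the 36 mm width, above the stops' height
- shoe_toe (a point): Middle of the sole block's flat toe face, 55 mm ahead of the sole's centre and 15 mm above its underside
- crown: Yellow painted tin crown, see crown_center; origin at the centre of its underside
- crown_center (a point): Centre of the crown, half-way up: a round open ring 54 mm across outside, 4 mm wall, 20 mm high with six points up to 32 mm, about 60 g; stands upright on the jig's bed, this point 16 mm above its underside
- cross: Dark walnut controller cross, see cross_center; origin under the middle of its main bar
- cross_center (a point): Middle of the cross's main bar, half-way up (8 mm above its underside). Main bar 120 (its x) by 20 by 16 mm high; the cross bar, 80 (y) by 18 (x) by 16 mm, crosses it 24 mm towards +x. About 100 g, lies flat on the jig's bed
- metal_tray: Steel open tray for metal parts, 170 (x) by 160 (y) by 40 mm high outside, walls and floor 4 mm, fixed; origin at the centre of its underside. It may stand to the left or the right
- wood_tray: Pale wooden open tray for wooden parts, same size as the steel tray, fixed; origin at the centre of its underside
- lantern: Brass lantern prop, 68 mm across, 118 mm tall, bystander; origin under its centre
- glue_jar: White glue jar with orange cap, 60 mm across, 85 mm tall, bystander; origin under its centre

How it is judged:
By the outcome, as a careful person would: the job done as asked, in the order asked, and still so for the second after the job is handed in, while the arm keeps its last pose, push and grip.
It also fails if it takes over 72 s, if anything falls off the work surface, if the arm or the gripper's body presses on something with over 40 N, if the wrist force passes 120 N, or if a joint passes its speed limit or range.

## Working session

There is one attempt and no reset: what is moved stays moved. The work goes in short steps, each a Python script; the robot and the scene stay as the last script left them, time stands still between calls to the robot, and variables do not carry over. Pictures are saved under pics/ and viewed, at most 11 in all, crops included, and the job is handed in when it is done.

```bash
mkdir -p pics
cat > h.py <<'E'
import numpy as np, cv2
from bench import env, kinematics, monitor, eyes, job
from scipy.spatial.transform import Rotation as R
def grab(n,save=None):
    f=eyes.grab_frame(n); 
    if save: cv2.imwrite(f'pics/{save}.png',cv2.cvtColor(f['frame'],cv2.COLOR_RGB2BGR))
    return f
def ray(f,px):
    K=np.array(f['mtx']);V=np.array(f['view'])
    d=(np.atleast_2d(px)-K[:2,2])/[K[0,0],K[1,1]]
    u=d.copy()
    for _ in range(20): u=d/(1+f['k1']*(u**2).sum(1,keepdims=True))
    w=np.c_[u,np.ones(len(u))]@V[:3,:3]
    return -V[:3,:3].T@V[:3,3], w
def plane(f,px,z):
    c,w=ray(f,px); return c+w*((z-c[2])/w[:,2:])
def proj(f,P):
    V=np.array(f['view']);K=np.array(f['mtx']);p=np.atleast_2d(P)@V[:3,:3].T+V[:3,3]
    u=p[:,:2]/p[:,2:];u=u*(1+f['k1']*(u**2).sum(1,keepdims=True));return u*[K[0,0],K[1,1]]+K[:2,2]
def down(yaw): # tool z down; tool y (closing line) direction at angle yaw in world xy
    y=np.array([np.cos(yaw),np.sin(yaw),0]);z=np.array([0,0,-1.]);x=np.cross(y,z)
    return R.from_matrix(np.c_[x,y,z]).as_quat()
E
python3 - <<'E'
from h import *
for n in ['scene','side','wrist']:
    f=grab(n,n+'0'); c,w=ray(f,[[256,192]]); print(n,c,w,f['mtx'][0][0],f['k1'])
s=monitor.sense();print(s['clock'],s['ee_rot'],s['finger_gap'])
a=[cv2.imread(f'pics/{n}0.png') for n in ['scene','side']]
E
```

```text
scene [ 1.29408136 -0.06020375  0.81086391] [[-0.70160775  0.04302817 -0.71127634]] 366.75594587229773 0.03744377161444328
side [ 0.30362811 -0.92399598  0.71452772] [[ 0.2529616   0.80160005 -0.54203979]] 445.4013577503341 0.04906774225765761
wrist [0.09275015 0.52093837 0.37317084] [[ 0.23812608 -0.06950603 -0.96882169]] 291.99864003429826 -0.033166690456944294
0.15 [ 1.49357347e-01  9.88783179e-01 -4.24657183e-04 -1.68366837e-04] 0.9956687671683985
```

View pics/scene0.png

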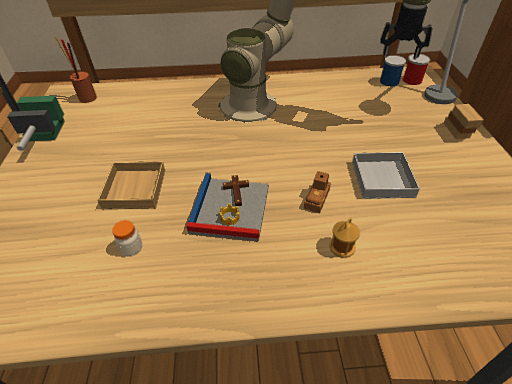

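View pics/side0.png

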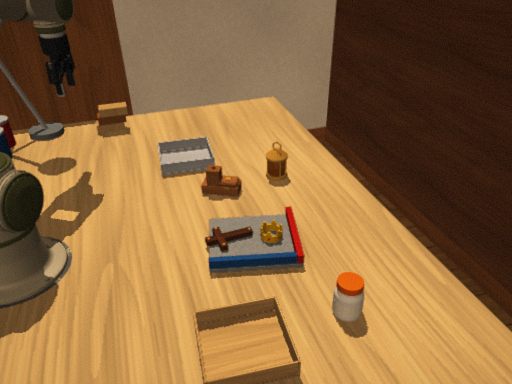

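The scene view shows the wooden tray at (132,185), the jig at (228,207) with the crown at (229,214) and the cross at (236,188). The shoe is at (318,192), the steel tray at (384,175), the lantern at (344,240) and the jar at (127,238). The side view agrees. I'll cast rough positions and then look from above with the wrist camera.

Run:
```python
from h import *
f=grab('scene');g=grab('side');np.set_printoptions(precision=3,suppress=True)
print('scene crown',plane(f,[229,214],.028),'cross',plane(f,[236,188],.025),'shoe',plane(f,[318,195],.03),'lantern',plane(f,[344,240],.05),'jar',plane(f,[127,238],.04))
print('side crown',plane(g,[271,232],.028),'cross',plane(g,[228,238],.025),'shoe',plane(g,[222,186],.02))
print('steel rim',plane(f,[[353,156],[407,154],[417,190],[364,192]],.04),'\nwood rim',plane(f,[[114,163],[164,164],[158,201],[99,200]],.04))
jig=plane(f,[228,207],.012)[0]
env.reach([0.40,jig[1]+.06,.36],down(np.pi/2))
w=grab('wrist','w1');s=monitor.sense();print(jig,s['position'],s['clock'],s['joints'])
```

```text
scene crown [[ 0.602 -0.096  0.028]] cross [[ 0.496 -0.072  0.025]] shoe [[0.554 0.168 0.03 ]] lantern [[0.738 0.197 0.05 ]] jar [[ 0.67  -0.365  0.04 ]]
side crown [[ 0.602 -0.096  0.028]] cross [[ 0.495 -0.081  0.025]] shoe [[0.543 0.167 0.02 ]]
steel rim [[0.401 0.313 0.04 ]
 [0.409 0.487 0.04 ]
 [0.571 0.456 0.04 ]
 [0.565 0.301 0.04 ]] 
wood rim [[ 0.359 -0.457  0.04 ]
 [ 0.379 -0.297  0.04 ]
 [ 0.542 -0.299  0.04 ]
 [ 0.522 -0.469  0.04 ]]
[ 0.56  -0.099  0.012] [ 0.4   -0.039  0.36 ] 2.475 [-0.39  -0.032  1.567  0.     1.607 -1.961]
```

View pics/w1.png

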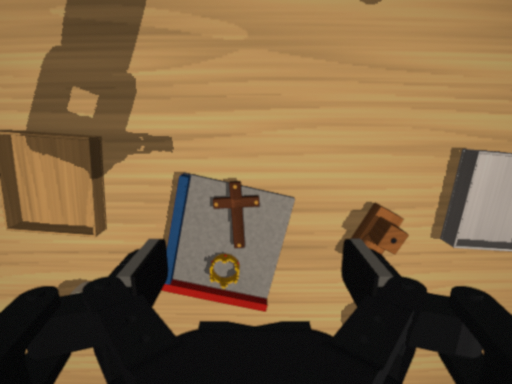

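The wrist view shows the cross with its main bar running from (235,182) to (239,247), and its cross bar at about y=201. The crown is at (224,269), the blue stop runs along the jig's left edge and the red stop along its lower edge. The shoe is at (382,232), partly hidden by a finger. Next I'll measure the jig, crown and cross from colour masks.

```bash
cat >> h.py <<'E'
np.set_printoptions(precision=4,suppress=True)
def mask(f,lo,hi,box=None):
    m=cv2.inRange(cv2.cvtColor(f['frame'],cv2.COLOR_RGB2HSV),np.array(lo),np.array(hi))
    if box: x0,y0,x1,y1=box; k=np.zeros_like(m);k[y0:y1,x0:x1]=255;m&=k
    n,l,s,_=cv2.connectedComponentsWithStats(m);i=1+s[1:,4].argmax()
    return (l==i).astype(np.uint8)*255
def pts(m): return np.argwhere(m>0)[:,::-1].astype(float)
def rect(f,m,z):
    P=plane(f,cv2.findContours(m,0,1)[0][0][:,0].astype(float),z)[:,:2]
    return cv2.minAreaRect((P*1000).astype(np.float32))
E
python3 - <<'E'
from h import *
f=grab('wrist');c,_=ray(f,[[0,0]]);print('cam',c)
H=cv2.cvtColor(f['frame'],cv2.COLOR_RGB2HSV)
for p in [(180,210),(210,292),(250,230),(238,230),(237,201),(213,270),(382,232),(225,268)]: print(p,H[p[1],p[0]])
b=(150,160,310,320)
for n,lo,hi,z in [('blue',(100,120,40),(125,255,255),.036),('red',(0,200,100),(6,255,255),.036),('red2',(174,150,60),(180,255,255),.036),('grey',(0,0,60),(179,45,200),.012),('crown',(20,150,80),(32,255,255),.035),('cross',(3,100,20),(16,255,130),.028)]:
    try:
        m=mask(f,lo,hi,b);print(n,(m>0).sum(),rect(f,m,z), plane(f,pts(m).mean(0),z))
        cv2.imwrite(f'pics/m_{n}.png',m)
    except Exception as e: print(n,e)
E
python3 -c "
import cv2,numpy as np
a=[cv2.imread(f'pics/m_{n}.png',0) for n in ['blue','red','grey','crown','cross']]
a=[x[160:320,150:310] for x in a]+[cv2.imread('pics/w1.png',0)[160:320,150:310]]
cv2.imwrite('pics/mm.png',cv2.resize(np.vstack([np.hstack(a[:3]),np.hstack(a[3:])]),None,fx=1.6,fy=1.6))"
```

```text
cam [ 0.3349 -0.0385  0.5023]
(180, 210) [105 177 105]
(210, 292) [  2 237  86]
(250, 230) [ 18  35 125]
(238, 230) [  9 173  75]
(237, 201) [ 11 184  94]
(213, 270) [ 19 169 110]
(382, 232) [ 14 179  57]
(225, 268) [ 18  35 123]
blue 963 ((524.0242919921875, -175.6573486328125), (17.543960571289062, 203.50218200683594), 76.5114517211914) [[ 0.5116 -0.1719  0.036 ]]
red 735 ((652.9351196289062, -111.80644226074219), (193.1326446533203, 15.248766899108887), 76.75366973876953) [[ 0.6526 -0.1122  0.036 ]]
red2 5 ((622.1786499023438, -188.83831787109375), (0.8040367364883423, 9.256828308105469), 62.41216278076172) [[ 0.622  -0.1888  0.036 ]]
grey 8183 ((548.6844482421875, -83.36245727539062), (185.01138305664062, 203.5259246826172), 76.77194213867188) [[ 0.5415 -0.0822  0.012 ]]
crown 399 ((601.567138671875, -93.556884765625), (65.93602752685547, 51.829673767089844), 0.07629475742578506) [[ 0.6013 -0.0932  0.035 ]]
cross 1091 ((494.29638671875, -77.17860412597656), (75.47158813476562, 115.37899780273438), 71.63484191894531) [[ 0.4867 -0.0696  0.028 ]]
```

View pics/mm.png

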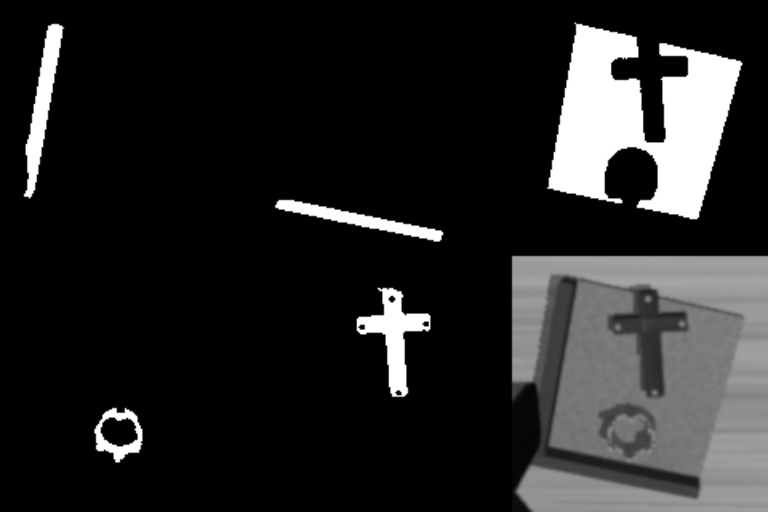

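```bash
cat >> h.py <<'E'
YJ=np.deg2rad(-13.3);JO=np.array([.554,-.091]);ux=np.array([np.cos(YJ),np.sin(YJ)]);uy=np.array([-ux[1],ux[0]])
def st(t=''):
    s=monitor.sense();print(t,round(s['clock'],2),s['position'],'gap',round(s['finger_gap'],3),'gf',s['gripper_force'],'F',np.array(s['contact_force']));return s
E
python3 - <<'E'
from h import *
f=grab('wrist');P=plane(f,[[235,182],[239,247],[214,203],[259,200]],.028);print('cross ends',P,np.linalg.norm(P[0]-P[1]),np.linalg.norm(P[2]-P[3]))
q=down(YJ+np.pi/2);print(kinematics.ik([.6015,-.095,.1],q))
env.reach([.6015,-.095,.12],q);grab('wrist','w2')
env.movel([.6015,-.095,.012],.15,guard=15);st('down')
env.close_gripper(30);st('closed')
env.movel([.6015,-.095,.16],.25);st('up')
qt=down(np.pi/2+.1)
env.reach([.487,.388,.14],qt)
env.movel([.487,.388,.018],.2,guard=12);st('placed')
env.release();env.movel([.487,.388,.14],.3)
env.reach([.46,.15,.33],down(np.pi/2));grab('wrist','w3');st()
E
```

```text
cross ends [[ 0.4391 -0.0707  0.028 ]
 [ 0.5565 -0.0657  0.028 ]
 [ 0.4755 -0.1069  0.028 ]
 [ 0.4702 -0.0307  0.028 ]] 0.1175724487062847 0.07641549491580103
[-0.3488  0.6178  1.3906 -0.      1.1332 -1.6875]
down 4.7 [ 0.6021 -0.0952  0.0131] gap 1.0 gf 0.0 F [-0.5058 -0.1001 -0.1417]
closed 5.12 [ 0.6019 -0.0951  0.0132] gap 0.627 gf 30.918529727496207 F [-1.5557  0.8838  6.2559]
up 5.86 [ 0.6008 -0.0948  0.1584] gap 0.63 gf 31.678322553634644 F [-0.0468 -0.3427 -0.8442]
placed 8.43 [0.4879 0.3882 0.0193] gap 0.629 gf 31.68121464550495 F [0.2768 0.2793 0.0076]
 10.62 [0.46   0.1507 0.3288] gap 1.001 gf 0.0 F [-0.2446  0.218   0.2644]
```

View pics/w3.png

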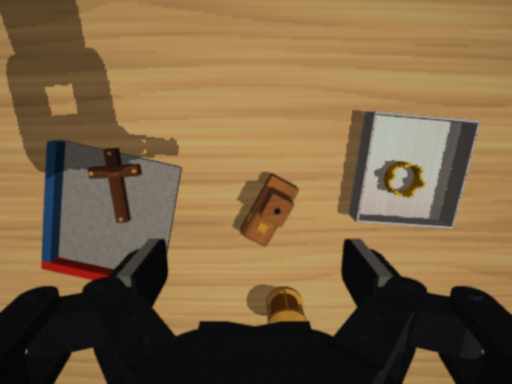

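The crown lies in the steel tray at (404,179). The shoe is at (270,209) and the cross at (117,185), not moved. I'll move the cross now and crop the shoe for a closer look.

Run:
```python
from h import *
f=grab('wrist');P=plane(f,[[111,150],[123,221]],.028);print('cross ends',P)
m=mask(f,(3,100,15),(16,255,200),(225,160,310,255));print((m>0).sum())
a=cv2.imread('pics/w3.png')[160:260,220:320];b=cv2.cvtColor(m[160:260,220:320],8)
cv2.imwrite('pics/shoe.png',cv2.resize(np.hstack([a,b]),None,fx=4,fy=4,interpolation=2))
g=np.array([.502,-.068]);q=down(np.deg2rad(92.4))
env.reach([*g,.12],q);env.movel([*g,.014],.15,guard=15);st('down')
env.close_gripper(40);st('closed')
env.movel([*g,.15],.25);st('up')
t=[.456,-.382]
env.reach([*t,.14],down(np.deg2rad(84)));env.movel([*t,.012],.2,guard=12);st('placed')
env.release();env.movel([*t,.14],.3);
env.reach([.42,-.13,.36],down(np.pi/2));grab('wrist','w4');st()
```

```text
cross ends [[ 0.4416 -0.0676  0.028 ]
 [ 0.556  -0.0623  0.028 ]]
2443
down 12.7 [ 0.5026 -0.068   0.0149] gap 1.0 gf 0.0 F [-1.0437  0.2968 -0.7784]
closed 13.32 [ 0.5022 -0.0681  0.0143] gap 0.221 gf 40.3120493888855 F [ 0.1091 -0.3998  4.9184]
up 14.01 [ 0.5013 -0.0677  0.1485] gap 0.217 gf 39.66907024383545 F [ 0.1441 -0.5196 -1.2304]
placed 16.01 [ 0.4567 -0.3823  0.0133] gap 0.229 gf 39.67915892601013 F [ 0.7447 -0.1501  0.7902]
 18.57 [ 0.4201 -0.1307  0.3588] gap 1.002 gf 0.0 F [0.1641 0.5547 0.356 ]
```

View pics/shoe.png

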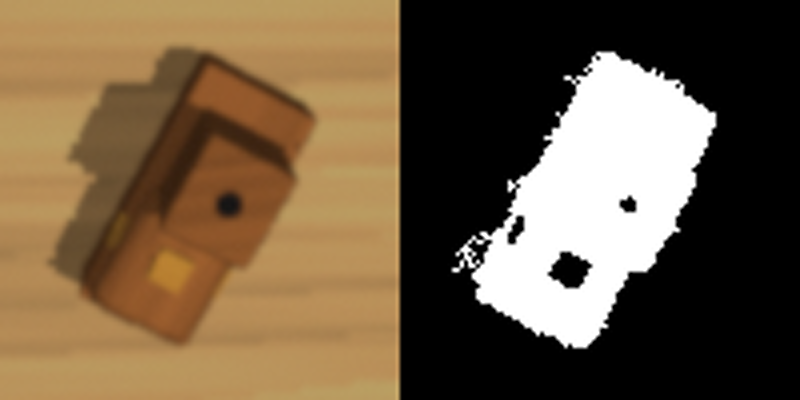

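View pics/w4.png

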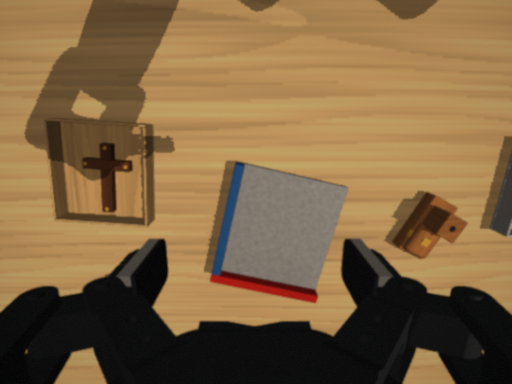

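The cross is in the wooden tray at (107,178), and the jig is clear. In the shoe crop, the collar's hole is at full-image (277.2,211.2), the heel's top corners are at (271.2,173) and (299,189.5), and the toe square is at (262.7,227.5). I'll work out the shoe axis from these and remeasure the jig.

Run:
```python
from h import *
f=grab('wrist');d=np.array([.46,.1507,.3288])-monitor.sense()['position']
def p3(px,z): 
    P=plane(f,px,z-d[2]); return P+d
hole=p3([277.2,211.2],.076)[0];heel=p3([[271.2,173],[299,189.5]],.03);sq=p3([262.7,227.5],.044)[0]
hm=heel.mean(0);print('hole',hole,'heel',heel,np.linalg.norm(heel[0]-heel[1]),'mid',hm,'sq',sq)
for a,b in[(hm,sq),(hm,hole),(hole,sq)]: v=b-a;print(np.linalg.norm(v[:2]),np.degrees(np.arctan2(v[1],v[0])))
v=heel[1]-heel[0];print('perp',np.degrees(np.arctan2(v[1],v[0]))-90)
print('w4 hole',plane(f,[452,229],.076),'sq',plane(f,[427,242],.044))
for n,lo,hi,z in [('blue',(100,120,40),(125,255,255),.036),('red',(0,200,100),(6,255,255),.036),('grey',(0,0,60),(179,45,200),.012)]:
    m=mask(f,lo,hi,(200,155,355,305));r=rect(f,m,z);print(n,r)
g=grab('scene');H=cv2.cvtColor(g['frame'],cv2.COLOR_RGB2HSV)
m=mask(g,(0,190,60),(6,255,255),(180,215,270,245));P=plane(g,pts(m),.036);r=rect(g,m,.036);print('scene red',r)
# predicted hole in scene & side for checking
print('proj hole scene',proj(g,hole),'side',proj(grab('side','s2'),hole)); cv2.imwrite('pics/g2.png',cv2.cvtColor(g['frame'],4))
for n,(x,y) in {'g2':(318,185),'s2':(218,180)}.items():
    a=cv2.imread(f'pics/{n}.png')[y-40:y+40,x-50:x+50]; cv2.imwrite(f'pics/{n}c.png',cv2.resize(a,None,fx=4,fy=4))
cv2.imwrite('pics/gs.png',np.hstack([cv2.imread('pics/g2c.png'),cv2.imread('pics/s2c.png')]))
```

```text
hole [0.5237 0.1833 0.076 ] heel [[0.4771 0.1768 0.03  ]
 [0.5033 0.2204 0.03  ]] 0.05084640910230813 mid [0.4902 0.1986 0.03  ] sq [0.5607 0.1638 0.044 ]
0.07865104908000525 -26.262133410425406
0.03680245876920282 -24.568881439443594
0.04187878149876084 -27.75008906081656
perp -30.92885200730965
w4 hole [[0.5242 0.182  0.076 ]] sq [[0.5605 0.1656 0.044 ]]
blue ((524.4232177734375, -176.9910430908203), (13.404296875, 202.2787322998047), 76.94764709472656)
red ((652.5674438476562, -113.16641998291016), (194.8540496826172, 15.227872848510742), 76.93850708007812)
grey ((550.012451171875, -81.98442077636719), (181.88467407226562, 204.5313262939453), 77.03041076660156)
scene red ((663.525390625, -116.65023803710938), (199.86776733398438, 29.401174545288086), 76.85667419433594)
proj hole scene [[322.5465 176.2534]] side [[212.9847 168.0221]]
```

View pics/gs.png

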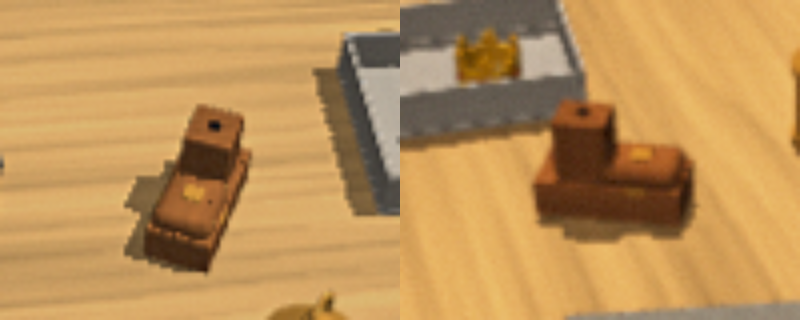

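The hole projects to within 1 px in both fixed views, so the shoe's collar is at about (0.5238, 0.1825) with yaw about -27°. Now I'll grip it and move it over the jig.

```bash
sed -i 's/-13.3/-13.05/' h.py
cat >> h.py <<'E'
def J(x,y,z): return np.r_[JO+ux*x/1000+uy*y/1000,z]
def jf(s): F=np.array(s['contact_force']);p=np.array(s['position'])[:2]-JO;return np.round([p@ux*1000,p@uy*1000,s['position'][2]*1000,F[:2]@ux,F[:2]@uy,F[2]],2)
E
python3 - <<'E'
from h import *
g=[.5238,.1825];q=down(np.deg2rad(63))
env.reach([*g,.15],q);env.movel([*g,.036],.15,guard=15);st('down')
env.close_gripper(80);st('closed')
env.movel([*g,.15],.2);st('up')
qj=down(YJ+np.pi/2)
p=J(4,-42,.13);env.reach(p,qj);s=st('over');w=grab('wrist','w5')
env.movel(J(4,-42,.056),.15,guard=8);print(jf(monitor.sense()))
print(env.movel(J(4,-42,.040),.02,guard=4));env.hold(.2);s=st('set');print(jf(s),s['ft_torque'])
grab('scene','g5');grab('side','s5')
a=cv2.imread('pics/g5.png')[150:260,160:320];b=cv2.imread('pics/s5.png')[180:290,180:340]
cv2.imwrite('pics/v5.png',cv2.resize(np.vstack([a,b]),None,fx=2.7,fy=2.7))
E
```

```text
down 21.07 [0.5245 0.1825 0.037 ] gap 0.998 gf 0.0 F [0.4366 0.3919 0.3694]
closed 21.59 [0.5242 0.1825 0.0365] gap 0.413 gf 80.13806462287903 F [-1.1577 -0.9419  5.6574]
up 22.31 [0.523  0.1824 0.1485] gap 0.413 gf 79.55528140068054 F [-0.3211  0.1881 -2.59  ]
over 23.52 [ 0.5485 -0.1318  0.1297] gap 0.409 gf 79.56640362739563 F [-0.2216  0.1681 -2.0324]
[  4.54 -41.78  56.84  -0.14   0.48  -1.79]
True
set 24.9 [ 0.5486 -0.133   0.0486] gap 0.408 gf 80.17681360244751 F [ 0.7738 -0.6633  5.6005]
[  4.23 -42.11  48.57   0.9   -0.47   5.6 ] [ 0.0635  0.0111 -0.0185]
```

View pics/v5.png

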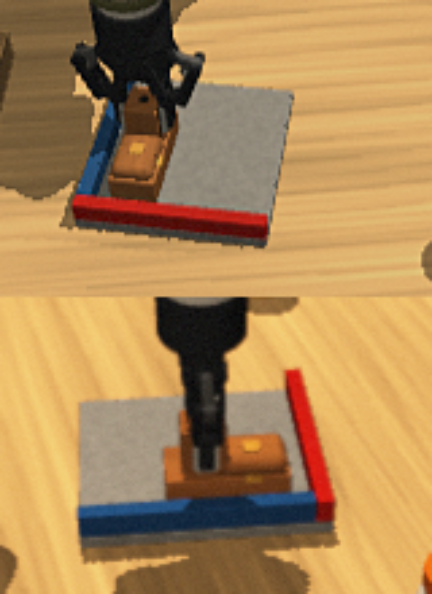

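The shoe sits upright on the bed about 15 mm off both stops, matching the expected height. Next I'll ease off the down force, find each stop by touch, and press into both.

Run:
```python
from h import *
x,y,z,*_=jf(monitor.sense());x0,y0=4.,-42.
zl=.0488
env.movel(J(x0,y0,zl),.02);env.hold(.2);print('eased',jf(monitor.sense()))
print(env.movel(J(x0,y0-30,zl),.02,guard=8));s=monitor.sense();print('y',jf(s),s['ft_torque']);yc=jf(s)[1]
env.movel(J(x0,yc+1.5,zl),.02)
print(env.movel(J(x0+35,yc+1.5,zl),.02,guard=8));s=monitor.sense();print('x',jf(s),s['ft_torque']);xc=jf(s)[0]
env.hold(.2);print(jf(monitor.sense()),s['clock'])
```

```text
eased [  3.9  -41.98  48.65  -0.34  -0.33  -0.66]
True
y [  3.6  -56.61  48.59  -0.75   0.16   3.82] [-0.0505 -0.0192  0.0069]
True
x [ 21.08 -55.16  48.8   -2.43  -0.1    4.06] [-0.1187  0.0522 -0.0285]
[ 21.01 -55.15  48.72  -0.21  -0.73   4.52] 27.5083
```

Run:
```python
from h import *
zl=.0488;s=monitor.sense();x,y=jf(s)[:2]
tx,ty=x,y
for i in range(14):
    F=jf(monitor.sense())
    if -F[3]<18: tx+=.7
    if F[4]<18: ty-=.7
    if -F[3]>=18 and F[4]>=18: break
    env.movel(J(tx,ty,zl),.02);env.hold(.1);s=monitor.sense();print(round(tx,1),round(ty,1),jf(s),np.array(s['ft_torque']))
print(s['clock'],s['finger_gap'])
```

```text
21.7 -55.8 [ 21.15 -55.35  48.91  -6.11   1.94   6.16] [0.3816 0.4746 0.1924]
22.4 -56.6 [ 21.2  -55.49  48.99 -10.35   3.85  10.31] [0.964  0.9175 0.4296]
23.1 -57.3 [ 21.24 -55.64  49.07 -14.49   7.6   14.23] [1.4825 1.3316 0.5416]
23.8 -58.0 [ 21.23 -55.77  49.12 -19.03  10.19  18.19] [2.0601 1.7976 0.6375]
23.8 -58.7 [ 21.23 -55.97  49.12 -18.52  13.4   18.91] [2.5641 1.6762 0.7419]
23.8 -59.4 [ 21.21 -56.19  49.14 -18.31  15.23  18.75] [3.045  1.5953 0.7949]
23.8 -60.1 [ 21.2  -56.52  49.14 -18.26  16.7   18.68] [3.3635 1.4107 0.9193]
23.8 -60.8 [ 21.19 -56.99  49.12 -18.81  18.77  19.76] [3.6517 1.3532 1.0155]
30.5083 0.4118796842617175
```

The y position was still creeping, so part of that side force is friction. I'll back off, seat y first with little down load, then x, and then build up both.

Run:
```python
from h import *
zl=.0490
def go(tx,ty,z=zl,n=''):
    env.movel(J(tx,ty,z),.02);env.hold(.1);s=monitor.sense();F=jf(s);print(n,round(tx,1),round(ty,1),F,np.array(s['ft_torque']));return F
go(20.0,-56.,n='back')
tx,ty=20.,-56.
for i in range(8):
    ty-=.7;F=go(tx,ty,n='y')
    if F[4]>12: break
for i in range(10):
    tx+=.7;F=go(tx,ty,n='x')
    if F[3]<-18: break
w=grab('side','s6');g=grab('scene','g6');print(monitor.sense()['clock'])
a=cv2.imread('pics/g6.png')[160:250,180:280];b=cv2.imread('pics/s6.png')[200:290,200:310][:,:100]
cv2.imwrite('pics/v6.png',cv2.resize(np.hstack([a,b]),None,fx=4,fy=4,interpolation=2))
```

```text
back 20.0 -56.0 [ 20.09 -56.04  48.92   0.27   2.19   1.65] [ 0.2959 -0.2766  0.1139]
y 20.0 -56.7 [ 20.07 -56.77  48.94   1.28   1.82   0.83] [ 0.3194 -0.3773  0.1642]
y 20.0 -57.4 [ 20.01 -56.9   48.95   0.86   4.73   1.05] [ 0.808  -0.5616  0.4001]
y 20.0 -58.1 [ 19.95 -57.04  48.93   0.94   8.77   1.54] [ 1.3376 -0.7136  0.5062]
y 20.0 -58.8 [ 19.95 -57.15  48.98   0.52  11.89   0.93] [ 1.9216 -0.8684  0.673 ]
y 20.0 -59.5 [ 19.93 -57.19  49.03   1.84  14.9    3.18] [ 2.4788 -1.0093  0.6856]
x 20.7 -59.5 [ 19.93 -57.19  49.01  -3.13  13.85   5.91] [ 2.514  -0.4891  0.6095]
x 21.4 -59.5 [ 20.04 -57.17  49.09  -6.91  13.63   8.73] [2.6041 0.1379 0.6143]
x 22.1 -59.5 [ 20.18 -57.16  49.18 -11.71  14.17  11.55] [2.6578 0.7503 0.6175]
x 22.8 -59.5 [ 20.45 -57.15  49.24 -13.76  13.42  14.19] [2.6989 1.1373 0.5498]
x 23.5 -59.5 [ 21.06 -57.14  49.27 -14.13  13.26  14.61] [2.6438 1.2752 0.5472]
x 24.2 -59.5 [ 21.26 -57.15  49.29 -18.61  12.46  15.93] [2.7708 1.6472 0.6208]
35.0167
```

View pics/v6.png

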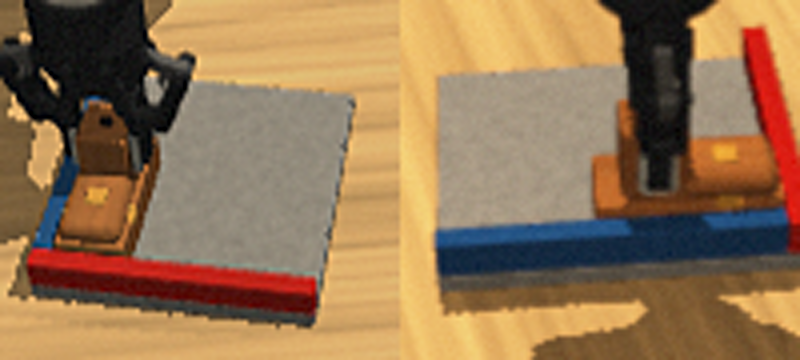

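Both contacts are found: y stops at about -57.1 and x at about 21.25. The moment about z (0.62 N m at 13 N) says the toe corner carries most of the load, so the yaw is slightly negative. I'll redo the press with a small yaw correction and then firm it up.

```bash
cat > p.py <<'E'
from h import *
zl=.0490
def go(tx,ty,q,z=zl,n=''):
    env.movel(J(tx,ty,z),.03,frame=q);env.hold(.08);s=monitor.sense();F=jf(s);print(n,round(tx,1),round(ty,1),F,'Tz',round(s['ft_torque'][2],3));return F
E
python3 - <<'E'
from p import *
for dy in (.8,1.6):
    q=down(YJ+np.pi/2+np.deg2rad(dy))
    go(19.5,-55.8,q,n='back')
    for ty in (-57.4,-58.4,-59.4): go(19.5,ty,q,n=f'{dy} y')
print(monitor.sense()['clock'])
E
```

```text
back 19.5 -55.8 [ 19.5  -56.21  48.73  -0.66   0.44  -1.13] Tz 0.005
0.8 y 19.5 -57.4 [ 19.52 -56.91  48.81   1.27   5.65  -2.62] Tz -0.176
0.8 y 19.5 -58.4 [ 19.52 -57.    48.85   1.06   9.72  -0.72] Tz -0.29
0.8 y 19.5 -59.4 [ 19.54 -57.11  48.9    2.33  14.69  -0.31] Tz -0.363
back 19.5 -55.8 [ 19.54 -56.23  48.93   0.84   0.65  -2.84] Tz 0.0
1.6 y 19.5 -57.4 [ 19.56 -56.49  49.04   1.13   7.78  -1.91] Tz -0.275
1.6 y 19.5 -58.4 [ 19.57 -56.64  49.07   1.62  11.56   0.13] Tz -0.359
1.6 y 19.5 -59.4 [ 19.61 -56.8   49.14   1.97  16.38   0.47] Tz -0.453
37.8
```

Run:
```python
from p import *
q=down(YJ+np.pi/2+np.deg2rad(.3));z=.0488
go(20.2,-55.8,q,z,n='back')
tx,ty=20.2,-57.4
for i in range(6):
    F=go(tx,ty,q,z,n='y')
    if F[4]>12: break
    ty-=.8
for i in range(12):
    tx+=.8;F=go(tx,ty,q,z,n='x')
    if F[3]<-30: break
for i in range(8):
    if F[4]>24: break
    ty-=.8;F=go(tx,ty,q,z,n='y2')
env.hold(1);s=st('hold');print(jf(s),s['ft_torque'])
grab('scene','g7')
w=grab('wrist','w7')
```

```text
back 20.2 -55.8 [ 20.22 -56.33  48.8   -0.26  -0.08  -2.38] Tz 0.0
y 20.2 -57.4 [ 20.16 -57.06  48.8    1.37   5.84  -0.6 ] Tz 0.128
y 20.2 -58.2 [ 20.14 -57.09  48.85   0.38   9.47  -1.14] Tz 0.167
y 20.2 -59.0 [ 20.14 -57.17  48.89   1.7   12.3    0.27] Tz 0.126
x 21.0 -59.0 [ 20.27 -57.15  48.78  -2.54  13.55   2.8 ] Tz 0.1
x 21.8 -59.0 [ 20.36 -57.17  48.77  -7.41  11.71   5.89] Tz 0.023
x 22.6 -59.0 [ 20.82 -57.14  48.86 -10.82  12.39   6.78] Tz 0.049
x 23.4 -59.0 [ 21.22 -57.15  48.86 -12.44  11.13  10.3 ] Tz 0.043
x 24.2 -59.0 [ 21.21 -57.14  48.89 -18.99  11.39  12.37] Tz 0.065
x 25.0 -59.0 [ 21.21 -57.14  48.9  -24.1   11.41  15.84] Tz 0.03
x 25.8 -59.0 [ 21.23 -57.13  49.   -29.35   9.77  20.01] Tz -0.002
x 26.6 -59.0 [ 21.27 -57.15  49.05 -35.53  10.68  23.59] Tz -0.043
y2 26.6 -59.8 [ 21.27 -57.16  49.08 -35.31  14.21  23.43] Tz -0.073
y2 26.6 -60.6 [ 21.26 -57.22  49.07 -33.64  18.77  25.44] Tz -0.136
y2 26.6 -61.4 [ 21.25 -57.26  49.11 -33.19  21.99  25.24] Tz -0.117
y2 26.6 -62.2 [ 21.28 -57.28  49.11 -32.02  26.66  24.2 ] Tz -0.11
hold 44.16 [ 0.5618 -0.1516  0.0491] gap 0.412 gf 84.83991622924805 F [-27.2245  32.7359  26.0572]
[ 21.27 -57.31  49.13 -33.91  25.74  26.06] [ 4.9338  3.2572 -0.0989]
```

Run:
```python
from h import *
s=monitor.sense();r=R.from_quat(s['ee_rot']);z=r.apply([0,0,1]);print('tilt x,y jig deg',np.degrees([z[:2]@ux,z[:2]@uy]))
a=cv2.imread('pics/g7.png')[150:250,170:290];b=cv2.cvtColor(grab('side')['frame'],4)[190:290,200:320]
cv2.imwrite('pics/v7.png',cv2.resize(np.hstack([a,b]),None,fx=3.3,fy=3.3,interpolation=2))
```

```text
tilt x,y jig deg [-0.8069  0.4672]
```

View pics/v7.png

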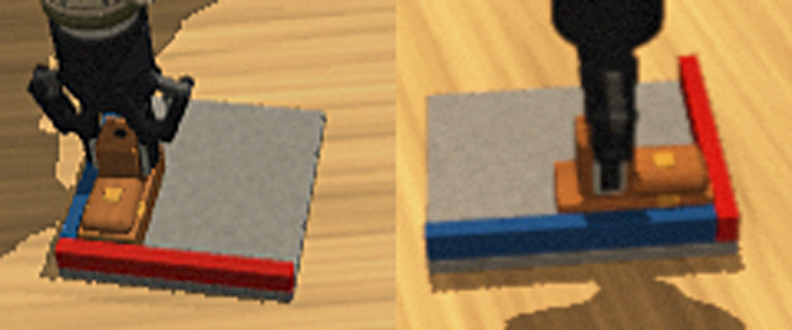

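The shoe is in the corner against both stops. The tool leans 0.8° under load, which could lift the heel slightly, so I'll cancel the lean in the commanded orientation and ease the x push a little.

Run:
```python
from p import *
q0=R.from_quat(down(YJ+np.pi/2+np.deg2rad(.3)))
def tilt():
    z=R.from_quat(monitor.sense()['ee_rot']).apply([0,0,1]);return z
z=tilt();corr=R.from_rotvec(np.cross(z,[0,0,-1]))
for k,(tx,ty) in zip((.5,1,1),((26,-61.8),(25.6,-61.8),(25.6,-61.8))):
    q=(R.from_rotvec(corr.as_rotvec()*k)*q0).as_quat()
    go(tx,ty,q,.0486,n=k);t=tilt();print(np.degrees([t[:2]@ux,t[:2]@uy]))
env.hold(.8);s=st();print(jf(s),s['ft_torque'])
```

```text
0.5 26 -61.8 [ 21.37 -57.26  48.98 -26.66  24.91  23.92] Tz -0.01
[-0.307   0.2125]
1 25.6 -61.8 [ 21.3  -57.22  48.58 -23.67  25.51  18.62] Tz 0.033
[ 0.1447 -0.0148]
1 25.6 -61.8 [ 21.32 -57.17  48.62 -22.56  25.65  19.42] Tz 0.044
[ 0.1481 -0.012 ]
 46.11 [ 0.5618 -0.1515  0.0486] gap 0.412 gf 84.17805433273315 F [-16.4283  29.0656  18.6852]
[ 21.28 -57.17  48.56 -22.57  24.61  18.69] [ 5.1318  2.5922 -0.0083]
```

Run:
```python
from p import *
q0=R.from_quat(down(YJ+np.pi/2+np.deg2rad(.3)))
c=np.deg2rad([.8069,-.4672]);v=-(ux*c[0]+uy*c[1]) # lean as measured before correction
corr=R.from_rotvec(np.cross([v[0],v[1],-1],[0,0,-1]))
q=(corr*q0).as_quat()
for tx in (26.2,26.8,27.4): F=go(tx,-61.8,q,.0487)
env.hold(.6);s=st();print(jf(s));z=R.from_quat(s['ee_rot']).apply([0,0,1]);print(np.degrees([z[:2]@ux,z[:2]@uy]))
if F[3]<-26 and F[4]>18: print(job.hand_in())
```

```text
26.2 -61.8 [ 21.26 -57.18  48.55 -26.65  24.27  21.16] Tz -0.008
 26.8 -61.8 [ 21.26 -57.18  48.58 -30.9   24.62  22.88] Tz -0.051
 27.4 -61.8 [ 21.2  -57.18  48.54 -36.12  24.17  25.93] Tz -0.14
 47.71 [ 0.5618 -0.1515  0.0486] gap 0.413 gf 85.12693405151367 F [-28.824   31.3507  26.1779]
[ 21.21 -57.19  48.57 -35.16  24.03  26.18]
[-0.1484  0.0005]
the job is handed in; nothing more can be done
None
```

The job is handed in at 47.7 s: the crown is in the steel tray, the cross is in the wooden tray, and the gripper still holds the shoe on the jig, with about 35 N of push towards the red stop and 24 N towards the blue stop.

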